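# Trip the spring ejector and trap the block

## Task

Press the black trip pad of the ejector jig right down, so that the spring follower pushes the wooden gauge block out along the chute, and once it has started out stop it with a finger before any of it passes the open end of the chute. Do not pick the block up and do not disturb the loose things beside the jig. Finish while still holding the block stopped on the chute with the finger.

Things in the scene. Friction and masses are not known exactly. Their poses are not given: they have to be found in the camera images.
- jig: Jig fixed on the bench: plywood foot 64 x 210 x 12 mm (x, y, z) under an aluminium chute. Origin: centre of the underside; chute along jig y. In jig mm: chute floor z = 20, open end y = +105; side rails at x = -24 to -18 and 18 to 24, tops z = 26; pad at (0, -88); block centre starts at (0, -39) and slides to +y. Place and yaw (within 0.4 rad of 0) vary.
- pad_top (a point): Centre of the top of the black ribbed pad, 28 x 21 mm (jig x, y), 40 mm above the bench, 30 mm when right down (the point moves with it). 3 to 6 N press it; no return spring, it stays where it is left. It carries the steel catch plate that stands in front of the block; the block is free once the pad is down 7 mm.
- trip_pad (a joint): How far the pad has been pressed, in m: 0 up, 0.010 right down.
- block_centre (a point): Centre of the plain wooden block, 34 x 62 x 26 mm (jig x, y, z), 35 to 70 g, top 46 mm above the bench. Its leading (+y) end starts 80 mm from the pad's centre. Once free it is pushed with about 2 N at some 10 to 20 mm/s: 7 to 10 s until its leading end is at the open end, then it falls off. It must come out 6 mm or more before it is stopped.
- chute_end (a point): Middle of the open end of the chute, at floor height (20 mm above the bench).
- cork: Loose bystander: cork sanding block 38 x 74 x 25 mm on the bench beside the jig, on the robot's side; origin centre of its underside.
- bar: Loose bystander: brass channel 12 x 49 x 7 mm on the bench on the robot's side of the jig; origin centre of its underside.
- nozzle: Loose bystander: brass nozzle 10 x 36 x 10 mm lying on the bench on the robot's side of the jig; origin on its underside.
- follower_face (a point): Middle of the steel follower's front face, 20 mm wide, top 38 mm above the bench, 5 mm thick: it stands behind the block and pushes it along +y with a spring.

How it is judged:
By the outcome, as a careful person would: the job done as asked, in the order asked, and still so for the second after the job is handed in, while the arm keeps its last pose, push and grip.
It also fails if it takes over 35 s, if anything falls off the work surface, if the arm or the gripper's body presses on something with over 40 N, if the wrist force passes 120 N, or if a joint passes its speed limit or range.

## Robot

A 6-joint arm with a two-finger parallel gripper is mounted at the origin on a cart in front of the work surface, level with it; the furniture and walls round the work are solid. World frame = base frame: x ahead of the robot, y to its left, z up, the work surface at z = 0. Lengths are in m, angles in degrees, forces in N, time in s.
With the tool pointing down it reaches from about 0.35 to 0.725 m from the base axis. Payload 4.3 kg.
Tool frame: the origin (TCP) lies between the finger pads; the fingertips stand 25 mm ahead of it and the grasp point (between the pads) lies 6 mm ahead of it; z points along the fingers, y is the line along which they close (so a half turn about z gives the same grasp; the last joint's range is limited). The gripper opens to 85 mm and grips with 20 to 120 N. Pads are 22 mm wide; open, the fingers measure 114 mm over their backs; the gripper's body (76 mm by 85 mm) begins 54 mm behind the grasp point. The pads swing forward as they close: fully open they stand 13 mm farther back than shut.
Start: joints at [69.196, 21.618, 4.641, 73.018, 0, 83.68], TCP at [0.144, 0.557, 0.256] pointing down, gripper open.
Joint ranges: [-156.06, 156.06], [-48.1, 94.91], [-58.44, 69.94], [-101.28, 121.22], [-78.64, 73.56], [-180, 180]. Speed limits (degrees/s): [147.25, 147.25, 180, 180, 180, 180].

## Interface

Orientations are given as a 3x3 rotation matrix whose columns are the frame's x, y, z axes.
In Python, from cell import robot, vision, ticket gives the robot as it stands.
- The arm moves only by the tool send_rows, never from a script. Its argument "targets" is a list of rows, each an object of numbers: "hand": the finger opening in mm, from 0 to 85.4; "x", "y", "z": the shift along the tool's x, y, z in mm; "yaw": the turn about the tool's z in rad. A call has 1 to 20 rows; each row is the pose to reach, as a shift and turn from the pose commanded when the call began, along the tool's axes at that moment; what a row does not reach only later rows make up. A row lasts 1/10 s, in which the tool goes at most 50 mm and 8.59 degrees, less where a joint would pass 70% of its speed; a pose out of reach is approached as far as the arm can. A call with a gripper value outside its range is refused whole. The fingers move at their own pace and stop on an object; "newtons" is the grip in N (left out, the last holds). Time passes only in rows, so rows that repeat a pose let the fingers close. It gives the time, the measured TCP pose, the force, the opening and the grip force at its end, in the units of the state.
- robot.sense(): the state, without advancing time (a new reading comes with each control period).
- vision.snapshot(name): name is "scene" or "top"; returns a dict with "color" (400x640x3 uint8, red, green, blue), "camera_matrix" (3x3 intrinsics, pixels), "cam_to_world" (4x4, takes a point from camera to world coordinates). Camera axes: x right, y down, z forward; pixel columns grow to the right and rows downward; lengths in m; the calibration is good to about 2 mm. A picture is of the moment at which its call begins. There is no depth.
- ticket.sign_off(): hands the job in; it is judged then, once.
The state is a dict: "clock": time; "q": joint angles; "qd": joint speeds; "joint_efforts": joint torques, N m; "tool_pos": TCP position; "eef_rot": TCP orientation; "contact_force": force on the tool from outside, world axes, zero at the start; "wrist_torque": the same for the moment, N m; "opening": finger opening in m; "grasp_force": force on a finger pad.
Only numpy, scipy, OpenCV 4.12 (cv2) and the standard library are available. Lean on these libraries where they do the work, as an engineer would, in place of code of your own. Each camera call takes 0.05 s, during which the arm holds its last target. There are 200 camera calls.

## Working session

There is one attempt and no reset: what is moved stays moved. The work goes in short steps, Python scripts to look and compute and a tool call to move; the robot and the scene stay as the last step left them, time stands still between calls to the robot, and variables do not carry over. Pictures are saved under pics/ and viewed, at most 10 in all, crops included, and the job is handed in when it is done.

Besides the shell and the picture viewer there is one more tool, called after "Emit:" by a JSON object that holds its "api" and its "payload". send_rows: Moves the arm, as the interface text tells. Its arguments: {"type":"object","properties":{"targets":{"type":"array","items":{"type":"object","properties":{"hand":{"type":"number"},"x":{"type":"number"},"y":{"type":"number"},"z":{"type":"number"},"yaw":{"type":"number"}}}},"newtons":{"type":"number"}},"required":["targets"]}

```bash
mkdir -p pics
python3 - <<'E'
from cell import robot, vision
import cv2,numpy as np
for n in("top","scene"):
    s=vision.snapshot(n); cv2.imwrite(f"pics/{n}0.png",s["color"][:,:,::-1]); print(n,s["camera_matrix"].tolist(),np.round(s["cam_to_world"],4).tolist())
r=robot.sense(); print(r["clock"],r["tool_pos"],np.round(r["eef_rot"],3).tolist(),r["contact_force"],r["opening"])
E
```

```text
top [[449.9640025740127, 0.0, 319.9999214539573], [0.0, 449.9640025740127, 197.99774536609985], [0.0, 0.0, 1.0]] [[0.0168, -0.9992, 0.0354, 0.4406], [-0.9998, -0.0173, -0.0127, -0.2105], [0.0133, -0.0352, -0.9993, 0.9285], [0.0, 0.0, 0.0, 1.0]]
scene [[446.5836294690078, 0.0, 317.12112243264585], [0.0, 446.5836294690078, 205.60808458917768], [0.0, 0.0, 1.0]] [[0.6691, -0.458, 0.5853, -0.0196], [-0.7432, -0.4118, 0.5273, -0.6509], [-0.0005, -0.7878, -0.6159, 0.5806], [0.0, 0.0, 0.0, 1.0]]
0.1 [0.14360407 0.55621436 0.25544781] [[-0.968, 0.25, -0.001], [0.25, 0.968, -0.002], [0.0, -0.002, -1.0]] [ 0.2336173  -0.04526247  1.27102584] 0.08531089310519202
```

View pics/top0.png

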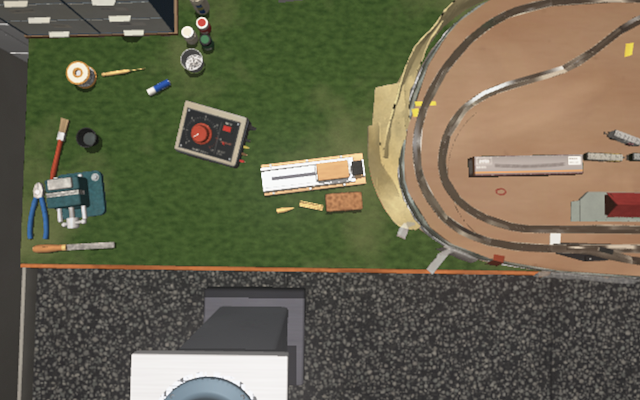

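View pics/scene0.png

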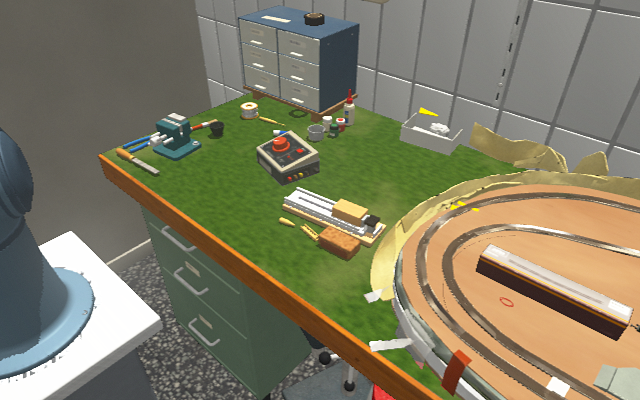

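The top view shows the jig from (262,180), its open end, to (366,168), with the pad at (357,169). The open end faces +y, and the cork and brass pieces are below it near (285–345, 203–210). I'll enlarge both views for a pose fit.

Run:
```python
import cv2
a=cv2.imread("pics/top0.png")[140:220,255:375]; b=cv2.imread("pics/scene0.png")[180:265,270:395]
cv2.imwrite("pics/topc.png",cv2.resize(a,None,fx=6,fy=6,interpolation=cv2.INTER_CUBIC))
cv2.imwrite("pics/scenec.png",cv2.resize(b,None,fx=6,fy=6,interpolation=cv2.INTER_CUBIC))
```

```text
(no output)
```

View pics/topc.png

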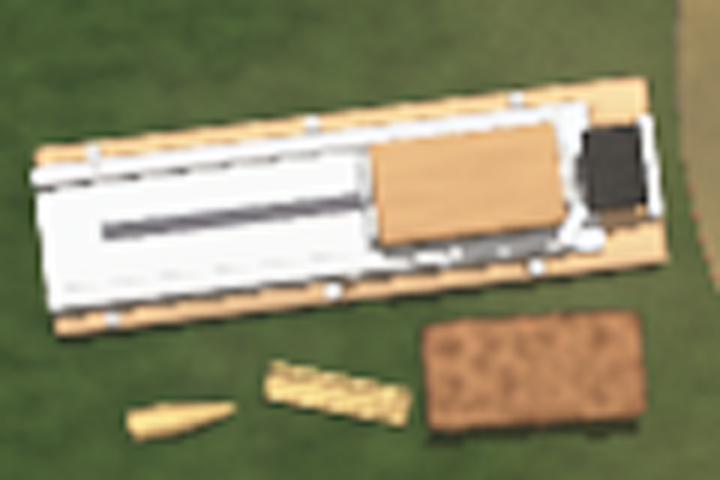

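View pics/scenec.png

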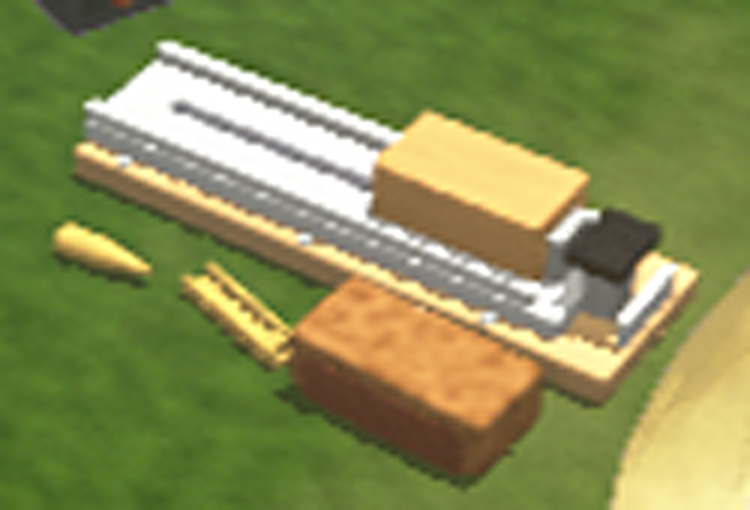

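The crops clearly show the foot corners, block top and pad corners; a low white lip stands behind the pad. I'll fit the jig pose from these.

```bash
cat > fit.py <<'E'
from cell import robot, vision
import numpy as np, cv2
from scipy.optimize import least_squares
def proj(s,P):
    T=np.linalg.inv(s["cam_to_world"]); c=P@T[:3,:3].T+T[:3,3]; p=c@s["camera_matrix"].T; return p[:,:2]/p[:,2:]
def J2W(p,P):
    x,y,a=p; P=np.asarray(P,float)/1000; c,s=np.cos(a),np.sin(a)
    return np.c_[x+c*P[:,0]-s*P[:,1], y+s*P[:,0]+c*P[:,1], P[:,2]]
E
python3 - <<'E'
from fit import *
top=vision.snapshot("top"); sc=vision.snapshot("scene")
F={(1,1):None}
Pt=[(32,-105,12),(-32,-105,12),(-32,105,12),(32,105,12),(17,-8,46),(17,-70,46),(-17,-8,46),(-17,-70,46),(14,-77.5,40),(14,-98.5,40),(-14,-98.5,40),(-14,-77.5,40)]
ut=np.array([(648,78),(667,264),(57,336),(36,148),(372,145),(555,123),(380,243),(567,219),(581,131),(639,124),(650,204),(591,212)])/6+[255,140]-.4
Ps=[(-17,-8,46),(17,-8,46),(17,-70,46),(-17,-70,46),(-32,105,12),(-32,-105,12),(32,-105,12),(0,-88,40)]
us=np.array([(375,155),(428,112),(587,177),(548,229),(77,148),(603,380),(698,270),(614,240)])/6+[270,180]-.4
for w in((1,1),(1,0),(0,1)):
    r=least_squares(lambda p:np.r_[w[0]*(proj(top,J2W(p,Pt))-ut).ravel(),w[1]*(proj(sc,J2W(p,Ps))-us).ravel()],[.52,-.2,0.])
    print(w,r.x,np.sqrt(2*r.cost/40)); 
    if w==(1,1): print(np.round(r.fun.reshape(-1,2),1).tolist()); p=r.x
W=J2W(p,[(0,-89,60),(0,60,60)]); s=robot.sense(); R=s["eef_rot"]; t=s["tool_pos"]
print(W,p)
# tool yaw: want tool y along +jig x ; delta about tool z
a=p[2]; yj=R.T@[np.cos(a),np.sin(a),0]; print("yaw",np.arctan2(-yj[0],yj[1]))
print("shift to tip z=.06 above pad (mm)",R.T@(W[0]+[0,0,.025]-t)*1000)
E
```

```text
(1, 1) [ 0.52167837 -0.20674772  0.1324294 ] 0.5537796319573871
[[-0.6, 0.1], [-0.0, 0.1], [-0.7, -0.1], [-0.7, 0.1], [-0.7, -0.3], [0.0, -0.2], [-0.1, 0.5], [0.1, 0.9], [-0.6, -0.1], [0.2, -0.1], [0.1, 0.5], [-0.6, 0.4], [0.1, 1.1], [0.6, -0.5], [1.4, -0.3], [-0.9, 0.3], [-0.2, -0.1], [1.1, 0.1], [1.1, 0.1], [0.6, -0.4]]
(1, 0) [ 0.52197815 -0.20732383  0.13414935] 0.2692141122896911
(0, 1) [ 0.52140887 -0.20590009  0.12804797] 0.3843446660925822
[[ 0.53343017 -0.29496844  0.06      ]
 [ 0.51375581 -0.14727308  0.06      ]] [ 0.52167837 -0.20674772  0.1324294 ]
yaw 1.1855317925435418
shift to tip z=.06 above pad (mm) [-590.32892772 -726.57785065  171.55679596]
```

Emit:
{"api": "send_rows", "payload": {"targets": [{"hand":0,"x":-386,"y":-268,"z":0,"yaw":1.185},{"hand":0,"x":-386,"y":-268,"z":0,"yaw":1.185},{"hand":0,"x":-386,"y":-268,"z":0,"yaw":1.185},{"hand":0,"x":-386,"y":-268,"z":0,"yaw":1.185},{"hand":0,"x":-386,"y":-268,"z":0,"yaw":1.185},{"hand":0,"x":-386,"y":-268,"z":0,"yaw":1.185},{"hand":0,"x":-386,"y":-268,"z":0,"yaw":1.185},{"hand":0,"x":-386,"y":-268,"z":0,"yaw":1.185},{"hand":0,"x":-386,"y":-268,"z":0,"yaw":1.185},{"hand":0,"x":-590,"y":-727,"z":0,"yaw":1.185},{"hand":0,"x":-590,"y":-727,"z":0,"yaw":1.185},{"hand":0,"x":-590,"y":-727,"z":0,"yaw":1.185},{"hand":0,"x":-590,"y":-727,"z":0,"yaw":1.185},{"hand":0,"x":-590,"y":-727,"z":0,"yaw":1.185},{"hand":0,"x":-590,"y":-727,"z":0,"yaw":1.185},{"hand":0,"x":-590,"y":-727,"z":0,"yaw":1.185},{"hand":0,"x":-590,"y":-727,"z":0,"yaw":1.185},{"hand":0,"x":-590,"y":-727,"z":0,"yaw":1.185},{"hand":0,"x":-590,"y":-727,"z":0,"yaw":1.185},{"hand":0,"x":-590,"y":-727,"z":0,"yaw":1.185}], "newtons": 30}}

```text
clock: 2.2
tool_pos: [0.5332, -0.2992, 0.2554]
eef_rot: [[-0.129, 0.992, -0.0], [0.992, 0.129, -0.001], [-0.001, -0.0, -1.0]]
contact_force: [-1.1, 0.6, -0.3]
opening: 0.0001
grasp_force: 0.0
```

```bash
cat > st.py <<'E'
from fit import *
p=(.52168,-.20675,.1324)
s=robot.sense();R=s["eef_rot"];t=s["tool_pos"]
a=p[2]; c,n=np.cos(a),np.sin(a); d=t-[p[0],p[1],0]
tip=(t+.025*R[:,2])
d=tip-[p[0],p[1],0]
print("clock",s["clock"],"tip in jig mm",np.round([1000*(c*d[0]+n*d[1]),1000*(-n*d[0]+c*d[1]),1000*d[2]],1))
yj=R.T@[c,n,0]; print("yaw to go",np.arctan2(-yj[0],yj[1]),"force",s["contact_force"],"open",s["opening"])
print("shift over pad tip z60",np.round(R.T@(J2W(p,[(0,-89,85)])[0]-t)*1000,1)); print(np.round(R,3).tolist(),np.round(s["q"],1))
E
python3 st.py
```

```text
clock 2.2 tip in jig mm [ -0.8 -93.2 230.4]
yaw to go -0.00339294658001704 force [-1.0517543   0.61522919 -0.26386982] open 9.341664746171063e-05
shift over pad tip z60 [  4.4   0.8 170.3]
[[-0.129, 0.992, -0.0], [0.992, 0.129, -0.001], [-0.001, -0.0, -1.0]] [-35.2  26.   11.2  75.1  -0.1  47.4]
```

Emit:
{"api": "send_rows", "payload": {"targets": [{"hand":0,"x":0,"y":0,"z":50,"yaw":0},{"hand":0,"x":0,"y":0,"z":100,"yaw":0},{"hand":0,"x":0,"y":0,"z":140,"yaw":0},{"hand":0,"x":0,"y":0,"z":165,"yaw":0},{"hand":0,"x":0,"y":0,"z":170,"yaw":0},{"hand":0,"x":0,"y":0,"z":170,"yaw":0},{"hand":0,"x":0,"y":0,"z":170,"yaw":0}]}}

```text
clock: 2.9
tool_pos: [0.5344, -0.2955, 0.0881]
eef_rot: [[-0.133, 0.991, 0.002], [0.991, 0.133, -0.002], [-0.002, 0.002, -1.0]]
contact_force: [-0.6, 0.0, -0.0]
opening: 0.0003
grasp_force: 0.0
```

```bash
python3 st.py
python3 - <<'E'
from fit import *
a=vision.snapshot("top")["color"][130:230,255:405,::-1]; b=vision.snapshot("scene")["color"][130:265,270:430,::-1]
a=cv2.resize(a,(600,400)); b=cv2.resize(b,(474,400)); cv2.imwrite("pics/c1.png",cv2.resize(np.hstack([a,b]),(800,298)))
E
```

```text
clock 2.9 tip in jig mm [  1.  -89.7  63.1]
yaw to go 0.0006273918188451775 force [-0.589461    0.03983747 -0.03530108] open 0.0003173708364500858
shift over pad tip z60 [ 0.6 -0.9  3.1]
[[-0.133, 0.991, 0.002], [0.991, 0.133, -0.002], [-0.002, 0.002, -1.0]] [-34.9  31.   -6.2  52.6   0.   47.5]
```

View pics/c1.png

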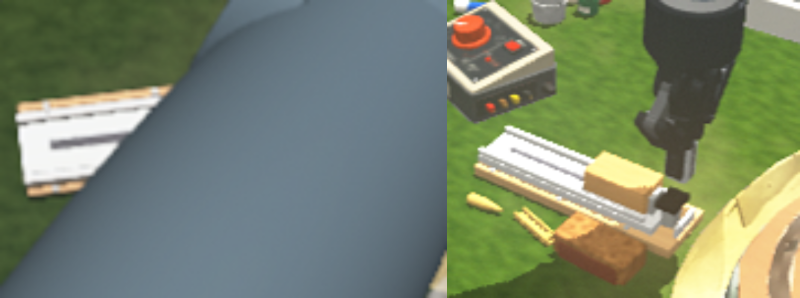

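The scene view shows the closed fingertips directly above the black pad, at about (682,200) in the composite. The top view is hidden by the arm. I'm pressing now.

Emit:
{"api": "send_rows", "payload": {"targets": [{"hand":0,"x":0,"y":0,"z":12,"yaw":0},{"hand":0,"x":0,"y":0,"z":19,"yaw":0},{"hand":0,"x":0,"y":0,"z":23,"yaw":0},{"hand":0,"x":0,"y":0,"z":26,"yaw":0},{"hand":0,"x":0,"y":0,"z":29,"yaw":0},{"hand":0,"x":0,"y":0,"z":31,"yaw":0},{"hand":0,"x":0,"y":0,"z":32,"yaw":0}]}}

```text
clock: 3.7
tool_pos: [0.5331, -0.2946, 0.0548]
eef_rot: [[-0.133, 0.991, -0.0], [0.991, 0.133, 0.0], [0.0, -0.0, -1.0]]
contact_force: [-3.3, 2.9, 11.0]
opening: 0.0002
grasp_force: 5.5
```

```bash
python3 st.py
```

```text
clock 3.7 tip in jig mm [ -0.3 -88.6  29.8]
yaw to go 0.0006912679153820482 force [-3.32890089  2.91950705 10.9778528 ] open 0.00023562400861384882
shift over pad tip z60 [ -0.4   0.3 -30.2]
[[-0.133, 0.991, -0.0], [0.991, 0.133, 0.0], [0.0, -0.0, -1.0]] [-34.9  32.9  -8.6  48.6   0.   47.5]
```

Emit:
{"api": "send_rows", "payload": {"targets": [{"hand":0,"x":0,"y":0,"z":2,"yaw":0},{"hand":0,"x":0,"y":0,"z":-35,"yaw":0},{"hand":0,"x":0,"y":0,"z":-40,"yaw":0},{"hand":0,"x":40,"y":0,"z":-40,"yaw":0},{"hand":0,"x":85,"y":0,"z":-40,"yaw":0},{"hand":0,"x":130,"y":0,"z":-40,"yaw":0},{"hand":0,"x":150,"y":0,"z":-40,"yaw":0},{"hand":0,"x":150,"y":0,"z":-30,"yaw":0},{"hand":0,"x":150,"y":0,"z":-15,"yaw":0},{"hand":0,"x":150,"y":0,"z":-4,"yaw":0},{"hand":0,"x":150,"y":0,"z":-1,"yaw":0},{"hand":0,"x":150,"y":0,"z":-1,"yaw":0}]}}

```text
clock: 4.9
tool_pos: [0.5128, -0.1465, 0.0544]
eef_rot: [[-0.132, 0.991, -0.002], [0.991, 0.132, 0.001], [0.001, -0.001, -1.0]]
contact_force: [0.8, -0.2, -0.1]
opening: 0.0
grasp_force: 0.0
```

```bash
python3 st.py
python3 - <<'E'
from fit import *
b=vision.snapshot("scene")["color"][130:265,270:430,::-1]
cv2.imwrite("pics/c2.png",cv2.resize(b,(640,540)))
E
```

```text
clock 4.9 tip in jig mm [-0.9 61.  29.4]
yaw to go -0.0003685780711202484 force [ 0.82929334 -0.1828328  -0.0716017 ] open 2.3486534842571085e-05
shift over pad tip z60 [-149.9    0.8  -30.8]
[[-0.132, 0.991, -0.002], [0.991, 0.132, 0.001], [0.001, -0.001, -1.0]] [-22.8  25.6 -21.3  43.2   0.   59.7]
```

View pics/c2.png

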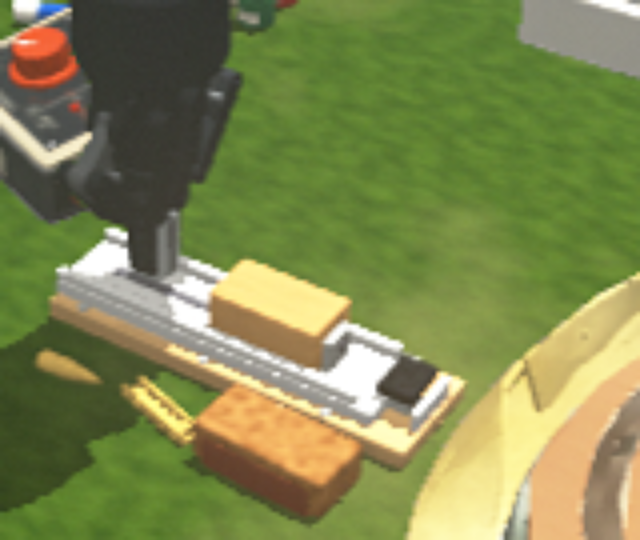

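The pad is down at (408,380). The block at (280,310) is sliding towards the finger at (155,245), with clear chute between them. I'll hold and wait for contact.

Emit:
{"api": "send_rows", "payload": {"targets": [{"hand":0,"x":0,"y":0,"z":0,"yaw":0},{"hand":0,"x":0,"y":0,"z":0,"yaw":0},{"hand":0,"x":0,"y":0,"z":0,"yaw":0},{"hand":0,"x":0,"y":0,"z":0,"yaw":0},{"hand":0,"x":0,"y":0,"z":0,"yaw":0},{"hand":0,"x":0,"y":0,"z":0,"yaw":0},{"hand":0,"x":0,"y":0,"z":0,"yaw":0},{"hand":0,"x":0,"y":0,"z":0,"yaw":0},{"hand":0,"x":0,"y":0,"z":0,"yaw":0},{"hand":0,"x":0,"y":0,"z":0,"yaw":0},{"hand":0,"x":0,"y":0,"z":0,"yaw":0},{"hand":0,"x":0,"y":0,"z":0,"yaw":0},{"hand":0,"x":0,"y":0,"z":0,"yaw":0},{"hand":0,"x":0,"y":0,"z":0,"yaw":0},{"hand":0,"x":0,"y":0,"z":0,"yaw":0},{"hand":0,"x":0,"y":0,"z":0,"yaw":0},{"hand":0,"x":0,"y":0,"z":0,"yaw":0},{"hand":0,"x":0,"y":0,"z":0,"yaw":0},{"hand":0,"x":0,"y":0,"z":0,"yaw":0},{"hand":0,"x":0,"y":0,"z":0,"yaw":0}]}}

```text
clock: 6.95
tool_pos: [0.5133, -0.146, 0.0553]
eef_rot: [[-0.133, 0.991, 0.0], [0.991, 0.133, 0.0], [0.0, 0.0, -1.0]]
contact_force: [0.5, 0.6, 0.3]
opening: 0.0001
grasp_force: 0.0
```

Emit:
{"api": "send_rows", "payload": {"targets": [{"hand":0,"x":0,"y":0,"z":0,"yaw":0},{"hand":0,"x":0,"y":0,"z":0,"yaw":0},{"hand":0,"x":0,"y":0,"z":0,"yaw":0},{"hand":0,"x":0,"y":0,"z":0,"yaw":0},{"hand":0,"x":0,"y":0,"z":0,"yaw":0},{"hand":0,"x":0,"y":0,"z":0,"yaw":0},{"hand":0,"x":0,"y":0,"z":0,"yaw":0},{"hand":0,"x":0,"y":0,"z":0,"yaw":0},{"hand":0,"x":0,"y":0,"z":0,"yaw":0},{"hand":0,"x":0,"y":0,"z":0,"yaw":0},{"hand":0,"x":0,"y":0,"z":0,"yaw":0},{"hand":0,"x":0,"y":0,"z":0,"yaw":0},{"hand":0,"x":0,"y":0,"z":0,"yaw":0},{"hand":0,"x":0,"y":0,"z":0,"yaw":0},{"hand":0,"x":0,"y":0,"z":0,"yaw":0},{"hand":0,"x":0,"y":0,"z":0,"yaw":0},{"hand":0,"x":0,"y":0,"z":0,"yaw":0},{"hand":0,"x":0,"y":0,"z":0,"yaw":0},{"hand":0,"x":0,"y":0,"z":0,"yaw":0},{"hand":0,"x":0,"y":0,"z":0,"yaw":0}]}}

```text
clock: 8.95
tool_pos: [0.5133, -0.146, 0.0553]
eef_rot: [[-0.133, 0.991, -0.0], [0.991, 0.133, 0.0], [0.0, -0.0, -1.0]]
contact_force: [-1.1, 3.6, 1.0]
opening: 0.0001
grasp_force: 1.6
```

```bash
python3 st.py
python3 - <<'E'
from fit import *
b=vision.snapshot("scene")["color"][130:265,270:430,::-1]
cv2.imwrite("pics/c3.png",cv2.resize(b,(640,540)))
E
```

```text
clock 8.95 tip in jig mm [-0.3 61.3 30.3]
yaw to go 0.0006083650186379162 force [-1.07158631  3.55202169  1.0091831 ] open 9.180929684374022e-05
shift over pad tip z60 [-150.3    0.2  -29.8]
[[-0.133, 0.991, -0.0], [0.991, 0.133, 0.0], [0.0, -0.0, -1.0]] [-22.7  25.5 -21.3  43.2   0.   59.7]
```

View pics/c3.png

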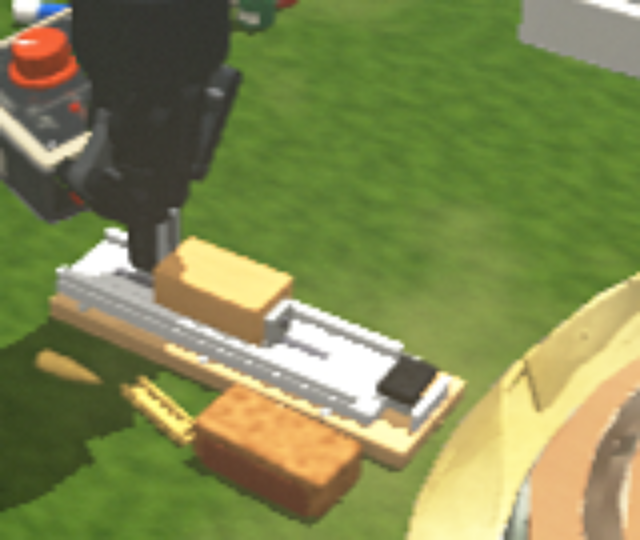

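The block at (225,285) now rests against the finger at (160,240). The reading is about 3.5 N along +y, and the loose things haven't moved. I'll hold briefly, then hand in.

Emit:
{"api": "send_rows", "payload": {"targets": [{"hand":0,"x":0,"y":0,"z":0,"yaw":0},{"hand":0,"x":0,"y":0,"z":0,"yaw":0},{"hand":0,"x":0,"y":0,"z":0,"yaw":0},{"hand":0,"x":0,"y":0,"z":0,"yaw":0},{"hand":0,"x":0,"y":0,"z":0,"yaw":0}]}}

```text
clock: 9.5
tool_pos: [0.5133, -0.146, 0.0553]
eef_rot: [[-0.133, 0.991, -0.0], [0.991, 0.133, 0.0], [0.0, -0.0, -1.0]]
contact_force: [0.5, 3.2, 0.8]
opening: -0.0002
grasp_force: 1.5
```

```bash
python3 -c "
from cell import robot,ticket
print(robot.sense()['contact_force']); print(ticket.sign_off())"
```

```text
[0.50617321 3.22549427 0.80540602]
the job is handed in; nothing more can be done
None
```

I pressed the pad right down; the block slid out about 58 mm and is held against the finger about 55 mm short of the open end, with the loose items undisturbed, and I handed the job in at 9.5 s.

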